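# Seat and lock a flatted lens cell in its V-cradle

## Robot

A 6-joint arm with a two-finger parallel gripper is mounted at the origin on the work surface. World frame = base frame: x ahead of the robot, y to its left, z up, the work surface at z = 0. Lengths are in m, angles in degrees, forces in N, time in s.
With the tool pointing down it reaches from about 0.375 to 0.9 m from the base axis. Payload 3.1 kg.
Tool frame: the origin (TCP) lies at the centre of the arm's flange, where the gripper is bolted on; the fingertips stand 182 mm ahead of it and the grasp point (between the pads) lies bot.grip_point_offset ahead of it (bot.grip_point_offset is the distance from the TCP to the grasp point, in m); x points along the fingers, z is the direction in which the jaws open and shut, and the axes are right-handed (so a half turn about x gives the same grasp; the last joint's range is limited). The gripper opens to 87 mm and grips with 3 to 60 N. Pads are 19 mm wide; open, the fingers measure 117 mm over their backs; the gripper's body (75 mm by 190 mm) begins 51 mm behind the grasp point.
Start: joints at [-74.227, 30.224, 82.088, -0, 67.689, -10.227], TCP at [0.274, -0.562, 0.405] pointing down, gripper open.
Joint ranges: [-176.69, 176.69], [-43.24, 126.21], [12.49, 139.97], [-82, 262], [0, 151.66], [-163.58, 163.58]. Speed limits (degrees/s): [159.86, 159.86, 180, 180, 180, 180].

## Interface

Orientations are given as a 3x3 rotation matrix whose columns are the frame's x, y, z axes.
In Python, from rig import bot gives the robot as it stands.
- The arm moves only by the tool step_arm, never from a script. Its argument "motion" is a list that holds one entry, the list of rows, each a list of 7 numbers: the turn, a rotation vector about the world's x, y, z in degrees, then the shift along the world's x, y, z in mm, then the finger opening in mm, from 0 to 87. A call has 1 to 12 rows; each row is the pose to reach, as a shift and turn from the pose commanded when the call began; what a row does not reach only later rows make up. A row lasts 1/12 s, in which the tool goes at most 41.7 mm and 7.16 degrees, less where a joint would pass 70% of its speed; a pose out of reach is approached as far as the arm can. A call with a gripper value outside its range is refused whole. The fingers move at their own pace and stop on an object; the grip force is fixed at half the most. Time passes only in rows, so rows that repeat a pose let the fingers close. It gives the time, the measured TCP pose, the force and the opening at its end, in the units of the state.
- bot.read_state(): the state, without advancing time (a new reading comes with each control period).
- bot.capture(name): name is "scene" or "top"; returns a dict with "frame" (400x640x3 uint8, red, green, blue), "range_z" (400x640 float32, m along the optical axis (not along the pixel's ray), 0 where there is no reading), "fx", "fy", "cx", "cy" (pixels), "cam_to_world" (4x4, takes a point from camera to world coordinates). Camera axes: x right, y down, z forward; pixel columns grow to the right and rows downward; lengths in m; the calibration is good to about 2 mm. A picture is of the moment at which its call begins.
- bot.hand_in(): hands the job in, once; it reports no verdict.
The state is a dict: "time_s": time; "joint_positions": joint angles; "qvel": joint speeds; "tau": joint torques, N m; "position": TCP position; "tcp_rot": TCP orientation; "force": force on the tool from outside, world axes, zero at the start; "moment": the same for the moment, N m; "opening": opening from 0.0 (shut) to 1.0 (fully open).
Only numpy, scipy, OpenCV 4.12 (cv2) and the standard library are available. Lean on these libraries where they do the work, as an engineer would, in place of code of your own. Each camera call takes 0.05 s, during which the arm holds its last target.

## Task

Stroke the round lens cell with a fingertip so that it rolls in its V-groove, until you feel its flat drop home and lie flush against the groove's taller wall. Then swing the wing of the clamp knob under the cradle's plate all the way round to its stop to lock the cell (not before it is seated), leaving the pump bottle, the pen cup and the spectacle case where they stand.

Things in the scene. Friction and masses are not known exactly. Their poses are not given: they have to be found in the camera images.
- cradle: Fixed service cradle. Origin on the counter under the middle of its grey plate; plate 180 (x) by 130 (y) mm, underside at z 58, top at z 70 mm, on four thin feet inside its corners. On the plate stands a V-groove along the cradle's x that holds the lens cell; under it, at its -x edge, is the clamp knob.
- groove (a point): Middle of the bottom line of the aluminium 90-degree V-groove (a heavy V-block on the plate): x 15, y 0, z 80 mm of the cradle (axes parallel). 62 mm long. The taller wall is on the -y side (60 mm up its 45-degree slope, to y -42, z 122 mm), the shorter on the +y side (40 mm up the slope, to y 28, z 108 mm). The walls are slick (friction 0.12).
- fork (a point): Middle of the top edge of the near steel fork, x -27, y 0, z 141 mm of the cradle; a like fork stands at x 57 mm. Each is 6 mm thick and spans y -29 to 29 mm. They loosely hold the cell's axle: the cell cannot be taken out or shifted along x, but turns and can sink in the groove.
- cell_centre (a point): Middle of the lens cell's axis: dark barrel with one flat, 60 mm diameter, 70 mm long along the cradle's x, 0.3 kg. Round on both walls: axis at z 122, top at 152 mm (less with the flat on top). Frame rolls with the cell: x as the cradle's x, z out of the flat. Stays where left. Rub its top with 8 to 15 N; a wide finger lying on the upturned flat blocks it: drag the flat's -y edge down in an arc.
- flat (a point): Middle of the cell's flat, 21 mm from the axis, 43 mm wide, with a bright strip; z points out of it. It starts facing up, up to 75 degrees to either side. Rolling the top towards the cradle's -y brings it down to the taller wall. From 45 degrees before seating, the top sinks as it rolls (a rubbing finger must follow). It can also seat on the shorter wall, which is wrong.
- seat (a point): Point on the taller wall's face where the middle of the flat lies when seated flush: x 15, y -21, z 101 mm of the cradle (axes parallel). Then the flat faces 135 degrees from straight up, over the -y side, and the cell's axis has sunk 6.4 mm and moved 6.4 mm to -y: its top is at z 146 mm.
- clamp (a joint): Clamp knob under the plate, upright axis at x -70, y 0 mm of the cradle. Its one black wing sticks out past the plate's -x edge, which is 20 mm from the axis. 0: the wing points 0.65 rad to the +y side of the cradle's -x. Grows counter-clockwise from above (tip moves to -y), to its stop at 1.3 = locked. Stays where left; 2 N at the tip moves it. A brass shoe on the plate follows.
- wing_tip (a point): Outer end of the clamp's wing, on its centre line, mid height (z 45 mm), 80 mm from the knob's axis. The wing is 12 mm wide and 16 mm high (z 37 to 53 mm).
- pump_mid (a point): Pump bottle, bystander, half-way up: 64 mm in diameter, 211 mm tall, nozzle overhangs 35 mm.
- cup_mid (a point): Steel pen cup, bystander, half-way up its wall: 68 mm in diameter, 95 mm tall; its pens stick up to 140 mm.
- case_mid (a point): Closed black spectacle case, bystander, half-way up: 60 x 150 x 42 mm, long along its y.

How it is judged:
By the outcome, as a careful person would: the job done as asked, in the order asked, and still so for the second after the job is handed in, with the robot touching nothing.
It also fails if it takes over 58 s, if anything falls off the work surface, if the arm or the gripper's body presses on something with over 40 N, if the wrist force passes 120 N, or if a joint passes its speed limit or range.

## Working session

There is one attempt and no reset: what is moved stays moved. The work goes in short steps, Python scripts to look and compute and a tool call to move; the robot and the scene stay as the last step left them, time stands still between calls to the robot, and variables do not carry over. Pictures are saved under pics/ and viewed, and the job is handed in when it is done.

Besides the shell and the picture viewer there is one more tool, called after "Request:" as name([rows], argument=value, ...), one row to a line, values as JSON. step_arm: Moves the arm, as the interface text tells. Its arguments: {"type":"object","properties":{"motion":{"type":"array"}},"required":["motion"]}

```bash
mkdir -p pics; ls; cat > h.py <<'E'
from rig import bot
import numpy as np, cv2
def snap(n,tag):
    c=bot.capture(n); cv2.imwrite(f'pics/{tag}.png',cv2.cvtColor(c['frame'],cv2.COLOR_RGB2BGR)); np.savez(f'{tag}.npz',**c); return c
def load(tag): return dict(np.load(f'{tag}.npz'))
def cloud(c):
    z=c['range_z']; v,u=np.mgrid[:z.shape[0],:z.shape[1]]
    P=np.stack([(u-c['cx'])/c['fx']*z,(v-c['cy'])/c['fy']*z,z,np.ones_like(z)],-1)
    return (P@np.array(c['cam_to_world']).T)[...,:3]
E
python3 - <<'E'
from h import *
for n in('scene','top'):
    c=snap(n,n+'0'); print(n,c['fx'],c['cam_to_world'])
s=bot.read_state();print(s, bot.grip_point_offset)
E
```

```text
pics
scene 431.476231240606 [[ 8.16447124e-01  4.18002199e-01 -3.98356945e-01  9.82507072e-01]
 [ 5.77419534e-01 -5.92088722e-01  5.62154452e-01 -4.56191637e-01]
 [-8.80856752e-04 -6.88988467e-01 -7.24771769e-01  7.46588741e-01]
 [ 0.00000000e+00  0.00000000e+00  0.00000000e+00  1.00000000e+00]]
top 423.01765063255937 [[-0.02607222 -0.99361552  0.10976534  0.52554484]
 [-0.99965506  0.02556724 -0.00600569  0.05865552]
 [ 0.00316095 -0.10988406 -0.99393939  0.90813518]
 [ 0.          0.          0.          1.        ]]
{'time_s': 0.1, 'joint_positions': array([-7.42250799e+01,  3.02745677e+01,  8.21479102e+01, -1.25463858e-03,
        6.76900219e+01, -1.02281692e+01]), 'qvel': array([-0.02453474, -0.09602581, -0.09686851,  0.04938453,  0.11306826,
        0.09330579]), 'tau': array([-3.46645311e-04, -4.40985703e+01, -1.77150965e+01,  6.34743716e-02,
        5.34073915e-02, -4.20159608e-05]), 'position': array([ 0.27394492, -0.56143012,  0.40386549]), 'tcp_rot': array([[-5.53287683e-04,  8.98766847e-01,  4.38426561e-01],
       [ 1.88403105e-03,  4.38426786e-01, -8.98764932e-01],
       [-9.99998072e-01,  3.28733684e-04, -1.93588078e-03]]), 'force': array([-0.06216895, -0.89050833,  0.26501863]), 'moment': array([0.01337966, 0.01711597, 0.01434525]), 'opening': 1.0000620052451414} 0.1635
```

View pics/scene0.png

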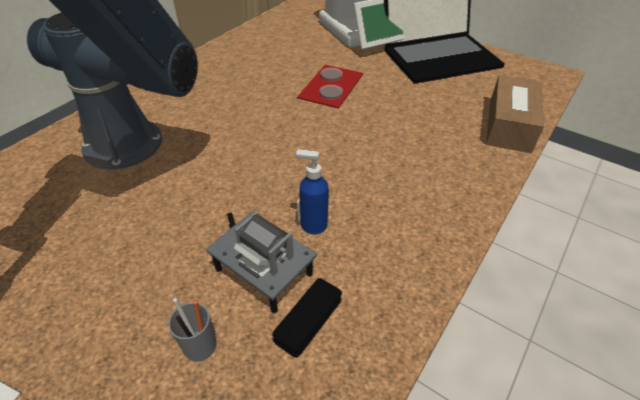

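View pics/top0.png

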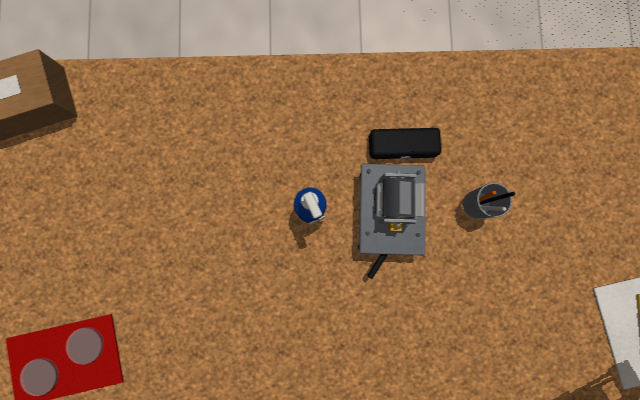

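The pump is at about (310,205), the cradle at (393,210), the cup at (488,200) and the case at (405,143) in the top view. The wing points down-left at (375,267). Next I'll zoom in and measure.

```bash
python3 - <<'E'
from h import *
c=load('top0'); P=cloud(c); f=c['frame']
cv2.imwrite('pics/z1.png',cv2.resize(cv2.cvtColor(f[120:290,280:530],cv2.COLOR_RGB2BGR),None,fx=3.2,fy=3.2,interpolation=cv2.INTER_CUBIC))
s=load('scene0'); cv2.imwrite('pics/z2.png',cv2.resize(cv2.cvtColor(s['frame'][140:370,150:360],cv2.COLOR_RGB2BGR),None,fx=2.6,fy=2.6,interpolation=cv2.INTER_CUBIC))
# plate
v,u=np.mgrid[:400,:640]; roi=(u>340)&(u<440)&(v>150)&(v<265)
m=roi&(abs(P[...,2]-0.070)<0.004)
n,l,st,_=cv2.connectedComponentsWithStats(m.astype(np.uint8)); print(st[1:][st[1:,4]>30])
pts=P[m][:,:2]; r=cv2.minAreaRect((pts*1000).astype(np.float32)); print('plate',r,cv2.boxPoints(r),np.median(P[m][:,2]))
# heights over cell along y at mid
for vv in range(170,232,6): print(vv,[ (round(P[vv,uu,1]*1000),round(P[vv,uu,2]*1000)) for uu in range(366,428,4)])
print(P[200,395])
for nm,box,zr in(('pump',(280,340,170,230),(.1,.3)),('cup',(455,520,175,225),(.08,.11)),('case',(360,450,120,162),(.035,.05))):
    mm=(u>box[0])&(u<box[1])&(v>box[2])&(v<box[3])&(P[...,2]>zr[0])&(P[...,2]<zr[1])
    q=P[mm]; print(nm,cv2.minAreaRect((q[:,:2]*1000).astype(np.float32)),q.min(0),q.max(0))
E
```

```text
[[ 360  164   66   92 3508]]
plate ((590.1248779296875, -100.61698150634766), (129.42807006835938, 179.7502899169922), 86.78202056884766) [[ 496.75873  -160.18384 ]
 [ 676.2256   -170.27411 ]
 [ 683.491     -41.050125]
 [ 504.02417   -30.959854]] 0.06990113586998781
170 [(-50, 70), (-58, 74), (-66, 70), (-74, 68), (-82, 71), (-90, 70), (-98, 70), (-106, 71), (-115, 68), (-122, 71), (-131, 69), (-138, 72), (-147, 70), (-154, 73), (-162, 71), (-189, 3)]
176 [(-50, 68), (-58, 71), (-66, 68), (-74, 69), (-76, 106), (-78, 137), (-85, 139), (-92, 138), (-99, 140), (-107, 141), (-114, 141), (-122, 140), (-129, 141), (-154, 71), (-162, 71), (-189, 2)]
182 [(-49, 68), (-57, 70), (-65, 68), (-73, 70), (-81, 72), (-78, 136), (-83, 146), (-90, 150), (-97, 148), (-105, 145), (-113, 143), (-122, 137), (-131, 131), (-153, 71), (-161, 69), (-189, -1)]
188 [(-49, 71), (-57, 70), (-64, 76), (-72, 75), (-74, 110), (-77, 137), (-83, 145), (-89, 149), (-97, 146), (-104, 146), (-113, 142), (-121, 139), (-129, 135), (-141, 117), (-147, 121), (-188, -1)]
194 [(-48, 71), (-56, 69), (-64, 74), (-67, 102), (-7
[... 1189 characters left out ...]
70), (-88, 97), (-94, 104), (-102, 105), (-117, 68), (-125, 70), (-133, 69), (-140, 73), (-149, 68), (-157, 66), (-182, 1)]
[ 0.59917204 -0.0897227   0.15067497]
pump ((599.3655395507812, 63.13457107543945), (60.940818786621094, 61.20441436767578), 69.98522186279297) [0.56725998 0.03312731 0.10013028] [0.63068477 0.09436649 0.21373786]
cup ((600.6797485351562, -293.4463806152344), (66.0708236694336, 67.07306671142578), 7.231054306030273) [ 0.56722532 -0.32772452  0.0800265 ] [ 0.63323828 -0.25988961  0.10995486]
case ((732.901123046875, -140.22421264648438), (149.37998962402344, 59.527767181396484), 89.7831039428711) [ 0.70294172 -0.21490584  0.03501716] [ 0.76263136 -0.06556342  0.04662024]
```

```bash
python3 - <<'E'
from h import *
c=load('top0'); P=cloud(c)
v,u=np.mgrid[:400,:640]
m=(u>355)&(u<400)&(v>250)&(v<285)&(P[...,2]>.03)&(P[...,2]<.06)
q=P[m]*1000; print(len(q)); r=cv2.minAreaRect(q[:,:2].astype(np.float32)); print(r,cv2.boxPoints(r),q[:,2].mean())
E
```

```text
190
((479.27099609375, -68.18008422851562), (12.44750690460205, 59.31476593017578), 55.58030319213867) [[451.2881   -56.550323]
 [500.21796  -90.07803 ]
 [507.2539   -79.809845]
 [458.32404  -46.282135]] 51.73074710257532
```

```bash
cat >> h.py <<'E'
yaw=np.radians(-3.22); O=np.array([590.1,-100.6,0])
R=np.array([[np.cos(yaw),-np.sin(yaw),0],[np.sin(yaw),np.cos(yaw),0],[0,0,1]])
def tocr(P): return (P*1000-O)@R
def cell(c):
    Q=tocr(cloud(c)); m=(Q[...,0]>-12)&(Q[...,0]<42)&(abs(Q[...,1])<36)&(Q[...,2]>124)&(Q[...,2]<160)
    q=Q[m]; 
    for y in range(-36,36,4):
        k=(q[:,1]>=y)&(q[:,1]<y+4)
        if k.sum()>5: print(y+2,k.sum(),round(float(np.median(q[k,2])),1),end=' | ')
    print(); return q
E
python3 - <<'E'
from h import *
q=cell(load('top0'));k=(q[:,1]>-24)&(q[:,1]<10); print(np.degrees(np.arctan(np.polyfit(q[k,1],q[k,2],1)[0])))
cell(load('scene0'))
E
```

```text
-30 8 130.4 | -26 58 133.9 | -22 58 135.6 | -18 59 138.0 | -14 59 139.5 | -10 57 141.5 | -6 58 143.5 | -2 56 145.0 | 2 61 147.1 | 6 61 148.5 | 10 61 150.1 | 14 68 148.7 | 18 82 145.9 | 22 75 142.0 | 26 79 135.8 | 30 45 128.1 | 
24.479162502795266
-26 78 128.8 | -22 77 134.7 | -18 65 137.2 | -14 64 139.0 | -10 63 141.0 | -6 58 142.7 | -2 68 144.4 | 2 61 145.8 | 6 64 148.0 | 10 58 149.6 | 14 56 151.2 | 18 34 150.4 | 22 27 148.3 | 26 17 144.8 |
```

View pics/z2.png

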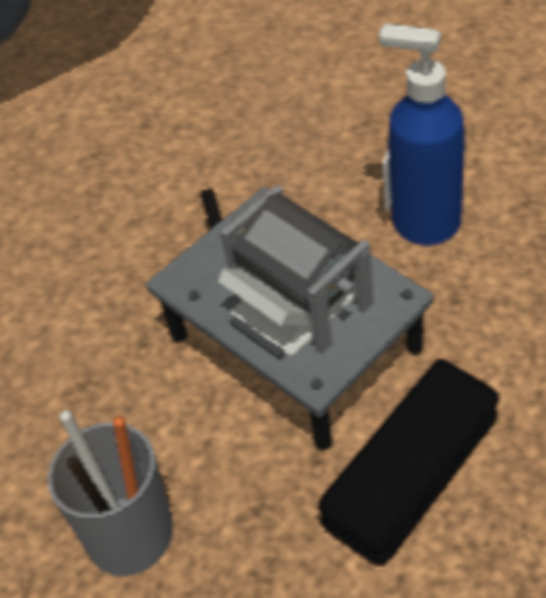

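View pics/z1.png

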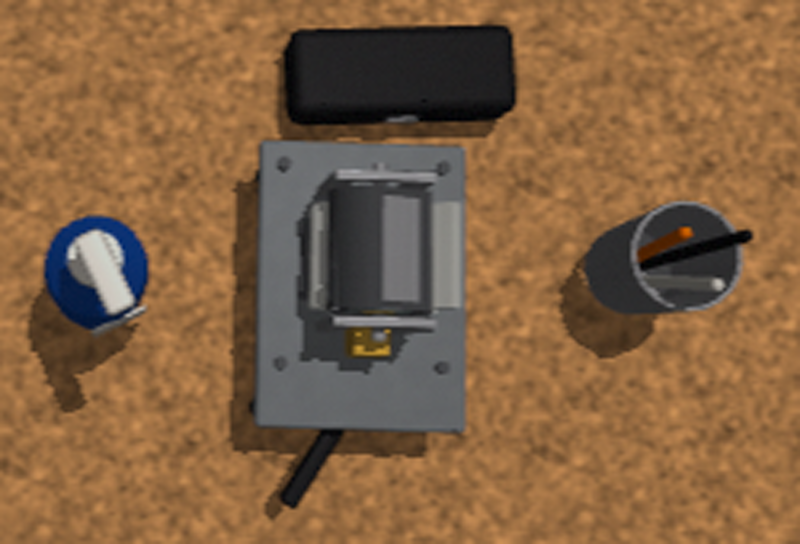

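The flat is tilted 24° towards -y: its -y edge is at cradle y ≈ -28, z ≈ 132, and its +y edge at y ≈ +11, z ≈ 150. The cradle origin is at (590, -101) mm, yaw -3.2°. I'll move above the flat's -y edge with the fingers closed and the jaw axis along the cradle's x.

Request:
step_arm([
  [[0,0,60.8,329,429,-30,0],[0,0,60.8,329,429,-30,0],[0,0,60.8,329,429,-30,0],[0,0,60.8,329,429,-30,0],[0,0,60.8,329,429,-30,0],[0,0,60.8,329,429,-30,0],[0,0,60.8,329,429,-30,0],[0,0,60.8,329,429,-30,0],[0,0,60.8,329,429,-30,0],[0,0,60.8,329,429,-30,0],[0,0,60.8,329,429,-30,0],[0,0,60.8,329,429,-30,0]],
])

```text
time_s: 1.1
position: [0.5786, -0.1636, 0.3766]
tcp_rot: [[-0.001, 0.056, 0.998], [0.0, 0.998, -0.056], [-1.0, 0.0, -0.001]]
force: [0.9, -0.0, 0.1]
opening: 0.17
```

Request:
step_arm([
  [[0,0,0,25,31,-20,0],[0,0,0,25,31,-20,0],[0,0,0,25,31,-20,0],[0,0,0,25,31,-20,0]],
])

```text
time_s: 1.43
position: [0.6025, -0.1345, 0.3564]
tcp_rot: [[-0.002, 0.055, 0.998], [-0.0, 0.998, -0.055], [-1.0, -0.0, -0.002]]
force: [-0.4, -0.6, 0.2]
opening: 0.011
```

```bash
python3 - <<'E'
from h import *
s=bot.read_state(); p=s['position']*1000; print(s['time_s'],p,tocr(s['position']-[0,0,.182]),s['force'],s['opening'])
snap('scene','s1')
E
```

```text
1.4333 [ 602.5102518  -134.54210293  356.43524814] [ 14.29718743 -33.19143162 174.43524814] [-0.3619727  -0.5647373   0.19231668] 0.010896572997883332
```

View pics/s1.png

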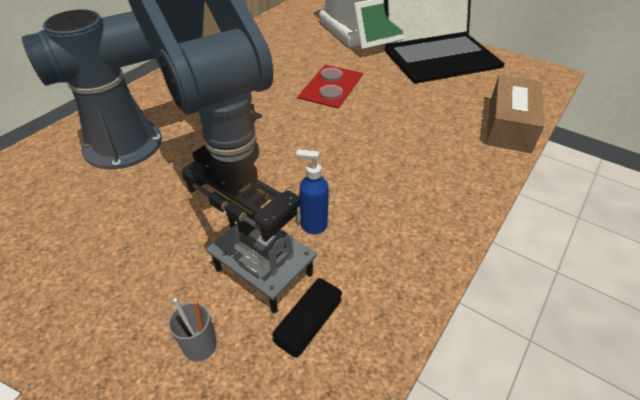

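The fingers stand over the groove at about pixel (265,230) and the bystanders are clear. I'm descending onto the flat's -y edge.

Request:
step_arm([
  [[0,0,0,0,2,-12,0],[0,0,0,0,2,-24,0],[0,0,0,0,2,-34,0],[0,0,0,0,2,-38,0],[0,0,0,0,2,-40,0],[0,0,0,0,2,-41,0],[0,0,0,0,2,-42,0]],
])

```text
time_s: 2.07
position: [0.603, -0.1334, 0.3158]
tcp_rot: [[0.001, 0.056, 0.998], [-0.001, 0.998, -0.056], [-1.0, -0.001, 0.001]]
force: [-1.7, -2.5, 1.6]
opening: 0.006
```

Request:
step_arm([
  [[0,0,0,0,0,-1,0],[0,0,0,0,0,-2,0],[0,0,0,0,0,-3,0],[0,0,0,0,0,-4,0]],
])

```text
time_s: 2.4
position: [0.6033, -0.1332, 0.3118]
tcp_rot: [[0.002, 0.056, 0.998], [-0.002, 0.998, -0.056], [-1.0, -0.002, 0.002]]
force: [-0.6, -3.5, 3.1]
opening: 0.002
```

Request:
step_arm([
  [[0,0,0,0,0,-1.5,0],[0,0,0,0,0.5,-3,0],[0,0,0,0,1,-4.5,0],[0,0,0,0,1.5,-6,0]],
])

```text
time_s: 2.73
position: [0.6033, -0.1325, 0.3054]
tcp_rot: [[0.002, 0.055, 0.998], [-0.004, 0.998, -0.055], [-1.0, -0.004, 0.002]]
force: [-0.2, -7.5, 1.3]
opening: 0.006
```

```bash
python3 - <<'E'
from h import *
s=bot.read_state(); print(tocr(s['position']-[0,0,.182]),s['force'])
cell(snap('scene','s2'))
cv2.imwrite('pics/s2z.png',cv2.resize(cv2.imread('pics/s2.png')[180:310,180:340],None,fx=4,fy=4,interpolation=cv2.INTER_CUBIC))
E
```

```text
[ 14.98069127 -31.10886793 123.39264345] [-0.15511789 -7.45116005  1.31592148]
-34 17 138.2 | -30 9 135.4 | -26 9 129.8 | 2 6 154.9 | 10 6 153.0 |
```

View pics/s2z.png

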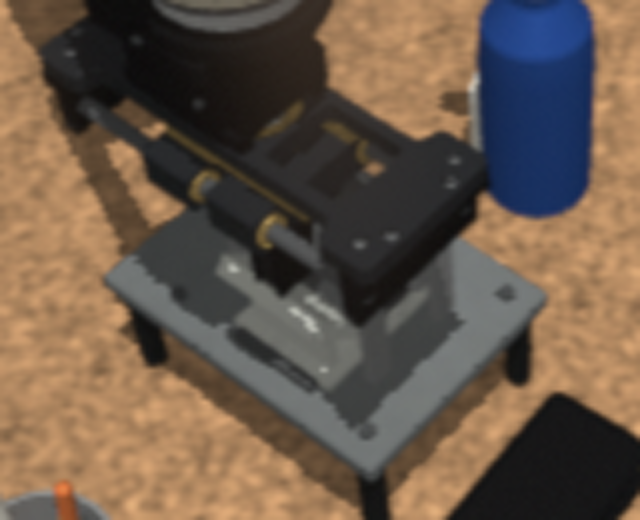

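The finger now wedges beside the flat, which suggests the cell has rolled to about 70°. I'll lift and move over to the round top, then check.

Request:
step_arm([
  [[0,0,0,0,-1,5,0],[0,0,0,0,-1,20,0],[0,0,0,0,-1,44,0],[0,0,0,1,25,46,0],[0,0,0,2,48,46,0],[0,0,0,2,48,46,0],[0,0,0,2,48,46,0]],
])

```text
time_s: 3.37
position: [0.6042, -0.0809, 0.3504]
tcp_rot: [[-0.002, 0.053, 0.999], [0.002, 0.999, -0.053], [-1.0, 0.002, -0.002]]
force: [-0.3, -0.1, -1.1]
opening: 0.004
```

```bash
python3 - <<'E'
from h import *
s=bot.read_state(); print(tocr(s['position']-[0,0,.182]),s['force'])
cell(snap('scene','s3'))
cv2.imwrite('pics/s3z.png',cv2.resize(cv2.imread('pics/s3.png')[180:310,180:340],None,fx=4,fy=4,interpolation=cv2.INTER_CUBIC))
E
```

```text
[ 13.00157433  20.42139849 168.43525711] [-0.33176732 -0.10442128 -1.10649594]
-18 86 127.5 | -14 102 135.5 | -10 111 143.8 | -6 84 151.4 | -2 57 153.1 | 2 49 153.9 | 6 55 154.1 | 10 39 153.3 | 14 38 152.1 | 18 36 150.4 | 22 23 147.7 | 26 17 144.6 |
```

View pics/s3z.png

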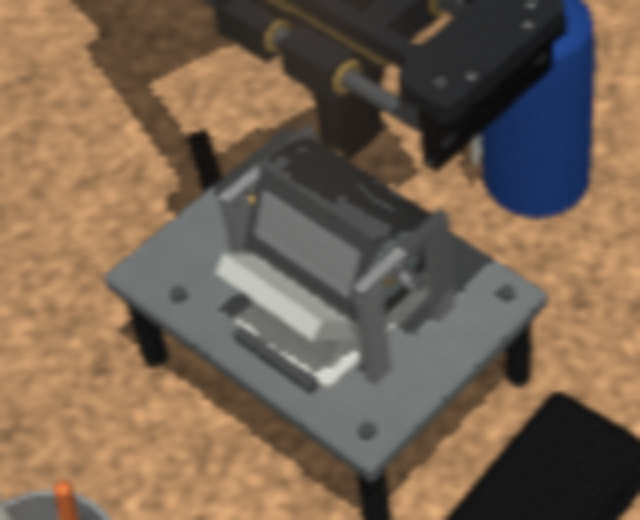

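The flat now faces about 63°, visible as the bright strip at (305,235) in the crop, and the round part is on top. I'm descending on the round top.

Request:
step_arm([
  [[0,0,0,0,-3,-8,0],[0,0,0,0,-6,-13,0],[0,0,0,0,-6,-15,0],[0,0,0,0,-6,-16,0],[0,0,0,0,-6,-17,0]],
])

```text
time_s: 3.83
position: [0.6045, -0.0902, 0.3346]
tcp_rot: [[-0.002, 0.057, 0.998], [-0.0, 0.998, -0.057], [-1.0, -0.0, -0.002]]
force: [-4.4, 0.8, 12.1]
opening: 0.006
```

Request:
step_arm([
  [[0,0,0,0,-2,0,0],[0,0,0,0,-4,0,0],[0,0,0,0,-6,0,0],[0,0,0,0,-8,0,0],[0,0,0,0,-10,0,0]],
])

```text
time_s: 4.25
position: [0.6051, -0.0997, 0.3348]
tcp_rot: [[0.002, 0.057, 0.998], [0.001, 0.998, -0.057], [-1.0, 0.001, 0.002]]
force: [-0.3, 1.6, 6.0]
opening: 0.007
```

Request:
step_arm([
  [[0,0,0,0,-2,-0.7,0],[0,0,0,0,-4,-1,0],[0,0,0,0,-6,-1.3,0],[0,0,0,0,-8,-1.6,0]],
])

```text
time_s: 4.58
position: [0.605, -0.1074, 0.3346]
tcp_rot: [[0.001, 0.057, 0.998], [0.001, 0.998, -0.057], [-1.0, 0.001, 0.001]]
force: [-3.6, 3.7, 14.8]
opening: 0.011
```

```bash
python3 - <<'E'
from h import *
s=bot.read_state(); print(tocr(s['position']-[0,0,.182]),s['force'])
cell(snap('scene','s4'))
cv2.imwrite('pics/s4z.png',cv2.resize(cv2.imread('pics/s4.png')[180:310,180:340],None,fx=4,fy=4,interpolation=cv2.INTER_CUBIC))
E
```

```text
[ 15.24258005  -5.93686633 152.59294848] [-3.61640557  3.7092308  14.84445251]
-18 94 132.0 | -14 149 145.9 | -10 51 150.1 | -6 30 152.2 | -2 23 152.6 | 2 22 154.1 | 6 19 153.8 | 10 16 152.9 |
```

View pics/s4z.png

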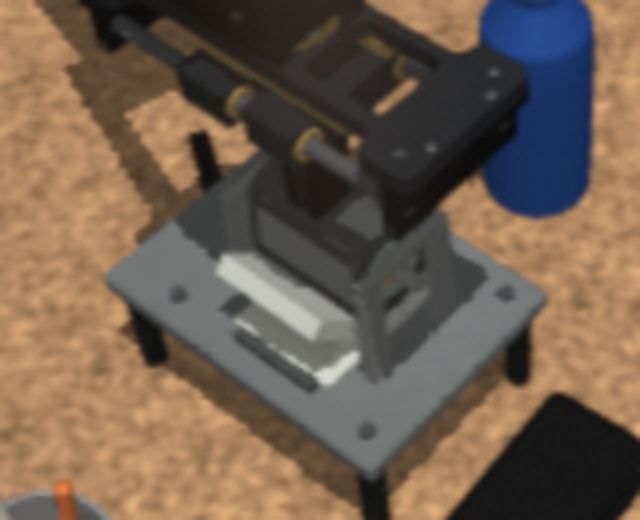

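The cell is rolling; its upper flat edge and strip have moved down. I'll finish this stroke, lift back and repeat.

Request:
step_arm([
  [[0,0,0,0,-2,0,0],[0,0,0,0,-4,0,0],[0,0,0,0,-6,0,0],[0,0,0,0,-7,5,0],[0,0,0,0,8,12,0],[0,0,0,0,20,12,0],[0,0,0,0,20,5,0],[0,0,0,0,20,2,0],[0,0,0,0,20,1,0],[0,0,0,0,20,0,0]],
])

```text
time_s: 5.47
position: [0.6046, -0.0864, 0.3335]
tcp_rot: [[-0.001, 0.055, 0.998], [0.001, 0.998, -0.055], [-1.0, 0.001, -0.001]]
force: [-4.3, 2.5, 17.6]
opening: 0.007
```

Request:
step_arm([
  [[0,0,0,0,-2,0.7,0],[0,0,0,0,-4,0.7,0],[0,0,0,0,-6,0.7,0],[0,0,0,0,-8,0.5,0],[0,0,0,0,-10,0.2,0],[0,0,0,0,-12,0,0]],
])

```text
time_s: 5.97
position: [0.6047, -0.0991, 0.3315]
tcp_rot: [[-0.001, 0.056, 0.998], [0.001, 0.998, -0.056], [-1.0, 0.001, -0.001]]
force: [-0.2, 0.2, -0.1]
opening: 0.004
```

```bash
python3 - <<'E'
from h import *
s=bot.read_state(); print(tocr(s['position']-[0,0,.182]),s['force'])
cell(snap('scene','s5'))
cv2.imwrite('pics/s5z.png',cv2.resize(cv2.imread('pics/s5.png')[180:310,180:340],None,fx=4,fy=4,interpolation=cv2.INTER_CUBIC))
E
```

```text
[ 14.45820389   2.29267715 149.52985161] [-0.170467    0.17003537 -0.11938785]
-30 92 128.6 | -26 96 135.7 | -22 72 140.3 | -18 64 143.4 | -14 65 145.4 | -10 57 146.7 | -6 74 147.9 | -2 38 147.7 | 2 30 148.0 | 6 21 146.8 | 10 21 145.4 | 14 19 143.2 | 18 13 139.3 |
```

View pics/s5z.png

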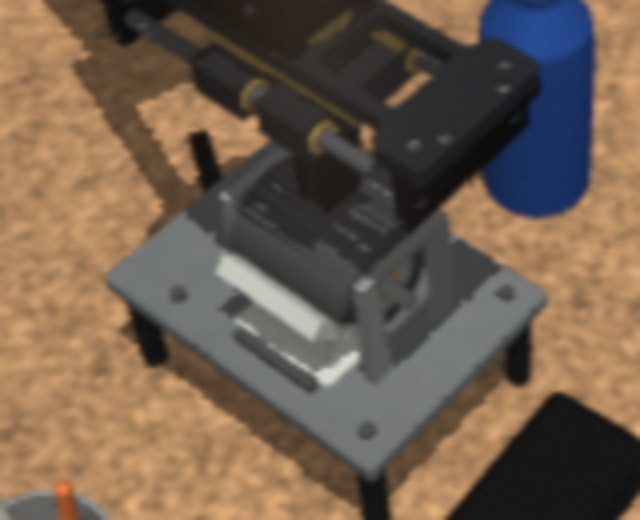

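The cell has dropped: the top reads 148 mm in this biased view, against 154 before. I'll follow it down and give one light seating rub to feel whether it's flush.

Request:
step_arm([
  [[0,0,0,0,0,-1.5,0],[0,0,0,0,0,-3,0],[0,0,0,0,0,-3.7,0],[0,0,0,0,0,-4.2,0]],
])

```text
time_s: 6.35
position: [0.6048, -0.099, 0.3285]
tcp_rot: [[-0.0, 0.056, 0.998], [-0.0, 0.998, -0.056], [-1.0, -0.0, -0.0]]
force: [-2.2, 0.3, 4.9]
opening: 0.009
```

Request:
step_arm([
  [[0,0,0,0,-2,-0.4,0],[0,0,0,0,-4,-0.6,0],[0,0,0,0,-6,-0.6,0],[0,0,0,0,-8,-0.6,0]],
])

```text
time_s: 6.68
position: [0.6052, -0.1069, 0.3285]
tcp_rot: [[0.002, 0.056, 0.998], [0.0, 0.998, -0.056], [-1.0, 0.0, 0.002]]
force: [-0.3, 1.7, 5.9]
opening: 0.005
```

The contact height is now 146.5 mm against 146 expected, so it seems seated. I'll lift away, turn the jaw axis along y and head for the wing.

Request:
step_arm([
  [[0,0,0,0,0,20,0],[0,0,0,0,0,45,0],[0,0,-7,-25,10,50,0],[0,0,-14,-50,25,50,0],[0,0,-21,-75,40,50,0],[0,0,-28,-100,55,50,0],[0,0,-35,-125,70,50,0],[0,0,-42,-139,87,50,0],[0,0,-49,-139,87,50,0],[0,0,-56,-139,87,50,0],[0,0,-63,-139,87,50,0],[0,0,-70,-139,87,50,0]],
])

```text
time_s: 7.68
position: [0.4656, -0.02, 0.3775]
tcp_rot: [[-0.0, 0.959, 0.284], [-0.0, 0.284, -0.959], [-1.0, -0.0, 0.0]]
force: [-0.4, -0.0, -0.1]
opening: 0.007
```

```bash
python3 - <<'E'
from h import *
s=bot.read_state(); print(s['position'],s['force'],s['joint_positions'])
cell(snap('scene','s6')); c=snap('top','t6'); cell(c)
a=cv2.imread('pics/s6.png')[180:310,180:340];b=cv2.imread('pics/t6.png')[150:280,330:490]
cv2.imwrite('pics/z6.png',cv2.resize(np.vstack([a,b]),None,fx=2.3*1.0,fy=2.3,interpolation=cv2.INTER_CUBIC))
E
```

```text
[ 0.4655966  -0.01995865  0.37746752] [-0.40123798 -0.03485192 -0.10212924] [-1.62291481e+01  2.04361105e+01  1.06006134e+02 -2.22897585e-02
  5.35647023e+01  5.73021381e+01]
-30 91 128.7 | -26 91 135.6 | -22 77 140.4 | -18 67 143.0 | -14 63 144.9 | -10 60 146.6 | -6 54 147.4 | -2 49 147.8 | 2 48 147.3 | 6 34 146.4 | 10 39 144.8 | 14 30 142.7 | 18 19 139.9 | 22 12 136.3 | 
-34 28 130.3 | -30 38 135.1 | -26 51 138.6 | -22 58 141.3 | -18 60 143.8 | -14 59 144.9 | -10 60 146.1 | -6 73 145.5 | -2 66 145.4 | 2 63 144.3 | 6 73 142.8 | 10 71 140.9 | 14 74 137.2 | 18 76 132.6 | 22 50 127.8 |
```

View pics/z6.png

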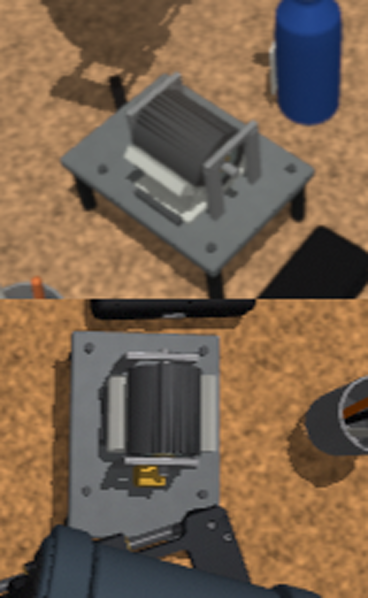

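Both views put the cell's top at z ≈ 146 with its centre near y ≈ -6, and the strip is out of sight, which matches seated flush. I'm lowering beside the wing on its +y side.

Request:
step_arm([
  [[0,0,-7,0,0,-20,0],[0,0,-14,0,0,-50,0],[0,0,-17,0,0,-80,0],[0,0,-17,0,0,-110,0],[0,0,-17,0,0,-135,0],[0,0,-17,0,0,-150,0],[0,0,-17,0,0,-155,0],[0,0,-17,0,0,-155,0]],
])

```text
time_s: 8.45
position: [0.4656, -0.0201, 0.2214]
tcp_rot: [[-0.003, 1.0, -0.001], [0.001, -0.001, -1.0], [-1.0, -0.003, -0.001]]
force: [-0.9, -0.2, 0.4]
opening: 0.01
```

```bash
python3 - <<'E'
from h import *
s=bot.read_state(); print(s['position'],s['force'])
snap('scene','s7')
cv2.imwrite('pics/z7.png',cv2.resize(cv2.imread('pics/s7.png')[130:310,160:340],None,fx=3,fy=3,interpolation=cv2.INTER_CUBIC))
E
```

```text
[ 0.4655554  -0.02011736  0.22136776] [-0.85448886 -0.20914363  0.37290827]
```

View pics/z7.png

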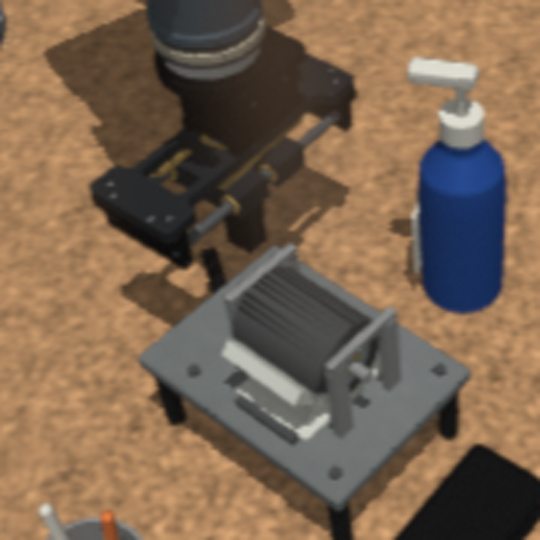

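The finger at (245,225) is on the +y side of the wing at (213,268). I'm pushing towards -y.

Request:
step_arm([
  [[0,0,0,0,-6,0,0],[0,0,0,0,-13,0,0],[0,0,0,0,-20,0,0],[0,0,0,0,-27,0,0],[0,0,0,0,-34,0,0],[0,0,0,0,-41,0,0],[0,0,0,0,-48,0,0],[0,0,0,0,-55,0,0],[0,0,0,0,-62,0,0],[0,0,0,0,-69,0,0],[0,0,0,0,-74,0,0],[0,0,0,0,-76,0,0]],
])

```text
time_s: 9.5
position: [0.4661, -0.0971, 0.2227]
tcp_rot: [[0.001, 1.0, -0.004], [-0.001, -0.004, -1.0], [-1.0, 0.001, 0.001]]
force: [-0.5, 4.0, 0.8]
opening: 0.001
```

Request:
step_arm([
  [[0,0,0,0,-2,0,0],[0,0,0,0,-4,0,0],[0,0,0,0,-6,0,0],[0,0,0,0,-8,0,0]],
])

```text
time_s: 9.83
position: [0.4661, -0.1041, 0.2227]
tcp_rot: [[0.001, 1.0, -0.003], [-0.0, -0.003, -1.0], [-1.0, 0.001, 0.0]]
force: [0.6, 2.9, -0.5]
opening: 0.005
```

Request:
step_arm([
  [[0,0,0,0,-1,0,0],[0,0,0,0,-2,0,0],[0,0,0,0,-3,0,0]],
])

```text
time_s: 10.08
position: [0.4658, -0.107, 0.2226]
tcp_rot: [[-0.0, 1.0, -0.003], [0.0, -0.003, -1.0], [-1.0, -0.0, -0.0]]
force: [0.2, 3.1, 0.5]
opening: 0.001
```

Request:
step_arm([
  [[0,0,0,0,-1,0,0],[0,0,0,0,-2,0,0],[0,0,0,0,-3,0,0],[0,0,0,0,-3,0,0]],
])

```text
time_s: 10.42
position: [0.4653, -0.1095, 0.2225]
tcp_rot: [[-0.002, 1.0, -0.004], [0.002, -0.004, -1.0], [-1.0, -0.002, -0.002]]
force: [-0.2, 5.2, 0.5]
opening: 0.006
```

Request:
step_arm([
  [[0,0,0,0,-1,0,0],[0,0,0,0,-2,0,0],[0,0,0,0,-2,0,0]],
])

```text
time_s: 10.67
position: [0.4648, -0.1107, 0.2224]
tcp_rot: [[-0.004, 1.0, -0.004], [0.003, -0.004, -1.0], [-1.0, -0.004, -0.003]]
force: [0.9, 10.2, 1.0]
opening: 0.004
```

```bash
python3 - <<'E'
from h import *
s=bot.read_state(); print(s['position'],s['force'])
snap('scene','s8')
cv2.imwrite('pics/z8.png',cv2.resize(cv2.imread('pics/s8.png')[130:310,160:340],None,fx=3,fy=3,interpolation=cv2.INTER_CUBIC))
E
```

```text
[ 0.46478596 -0.11073082  0.22237168] [ 0.89486469 10.23364599  1.02402238]
```

View pics/z8.png

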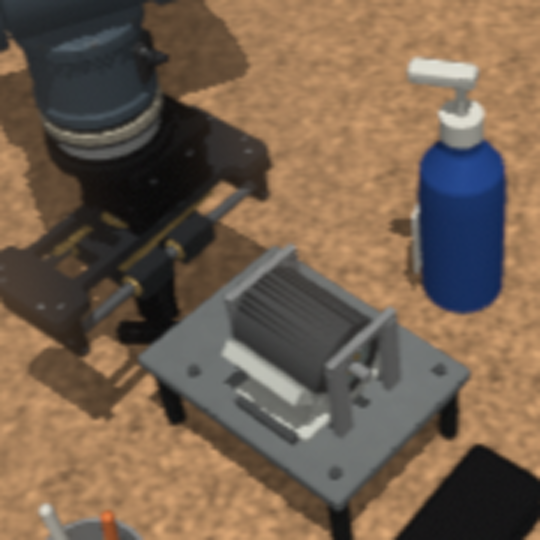

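The wing is now over the -y side, with its tip at (135,333), and the force is climbing. One more small push should confirm the stop.

Request:
step_arm([
  [[0,0,0,0,-1.5,0,0],[0,0,0,0,-3,0,0],[0,0,0,0,-3,0,0]],
])

```text
time_s: 10.97
position: [0.4639, -0.1126, 0.2221]
tcp_rot: [[-0.007, 1.0, -0.005], [0.006, -0.005, -1.0], [-1.0, -0.007, -0.006]]
force: [1.3, 12.8, 1.3]
opening: 0.006
```

Request:
step_arm([
  [[0,0,0,0,-1.5,0,0],[0,0,0,0,-3,0,0],[0,0,0,0,-4,0,0],[0,0,0,0,-4,0,0]],
])

```text
time_s: 11.3
position: [0.4629, -0.1148, 0.2218]
tcp_rot: [[-0.01, 1.0, -0.006], [0.01, -0.006, -1.0], [-1.0, -0.01, -0.01]]
force: [0.8, 20.7, 2.7]
opening: 0.006
```

The force reached 21 N against 3 N while the wing was moving, so it's at the stop. I'll back off to +y, lift and check.

Request:
step_arm([
  [[0,0,0,0,6,0,0],[0,0,0,0,20,0,0],[0,0,0,-5,40,2,0],[0,0,0,-10,50,30,0],[0,0,0,-20,50,70,0],[0,0,0,-30,50,110,0],[0,0,0,-40,50,150,0],[0,0,0,-50,50,180,0],[0,0,0,-60,50,200,0],[0,0,0,-60,50,200,0]],
])

```text
time_s: 12.13
position: [0.4053, -0.0695, 0.4267]
tcp_rot: [[0.008, 1.0, -0.004], [-0.005, -0.004, -1.0], [-1.0, 0.008, 0.005]]
force: [0.6, 0.5, -0.1]
opening: 0.004
```

```bash
python3 - <<'E'
from h import *
s=bot.read_state(); print(s['position'],s['force'])
cell(snap('scene','s9')); c=snap('top','t9'); cell(c)
a=cv2.imread('pics/s9.png')[100:380,130:360];b=cv2.imread('pics/t9.png')[110:390,280:530]
cv2.imwrite('pics/z9.png',cv2.resize(np.hstack([a,b]),None,fx=1.65,fy=1.65,interpolation=cv2.INTER_CUBIC))
for n in('s9','t9'):
    c=load(n);Q=tocr(cloud(c)); f=c['frame'].astype(int).max(2)
    m=(Q[...,0]<-92)&(Q[...,0]>-160)&(abs(Q[...,1])<75)&(Q[...,2]>40)&(Q[...,2]<58)&(f<70)
    q=Q[m]; 
    if len(q)>10:
        r=cv2.fitLine(q[:,:2].astype(np.float32),cv2.DIST_L2,0,.01,.01).ravel(); print(n,len(q),r,np.degrees(np.arctan2(-q[:,1].mean(),-(q[:,0].mean()+70))), 'far',np.hypot(q[:,0]+70,q[:,1]).max())
E
```

```text
[ 0.40534681 -0.06951655  0.42672056] [ 0.64796961  0.53227366 -0.08885219]
-30 97 129.1 | -26 85 135.2 | -22 77 139.8 | -18 69 143.0 | -14 58 145.1 | -10 63 146.6 | -6 50 147.4 | -2 54 147.6 | 2 46 147.3 | 6 44 146.1 | 10 34 145.1 | 14 31 142.9 | 18 22 140.0 | 22 11 135.8 | 
-34 29 130.1 | -30 35 135.0 | -26 52 138.7 | -22 60 141.2 | -18 61 143.5 | -14 57 145.0 | -10 60 145.9 | -6 68 145.5 | -2 75 145.4 | 2 59 144.4 | 6 68 142.9 | 10 76 140.7 | 14 81 137.4 | 18 68 132.6 | 22 50 127.5 | 
s9 111 [   0.72197783    0.69191617 -115.50231     -34.088787  ] 36.839306677820126 far 74.21806282067587
t9 156 [   0.79165614    0.6109669  -112.71542     -30.923872  ] 35.90269401975126 far 78.23137533346893
```

View pics/z9.png

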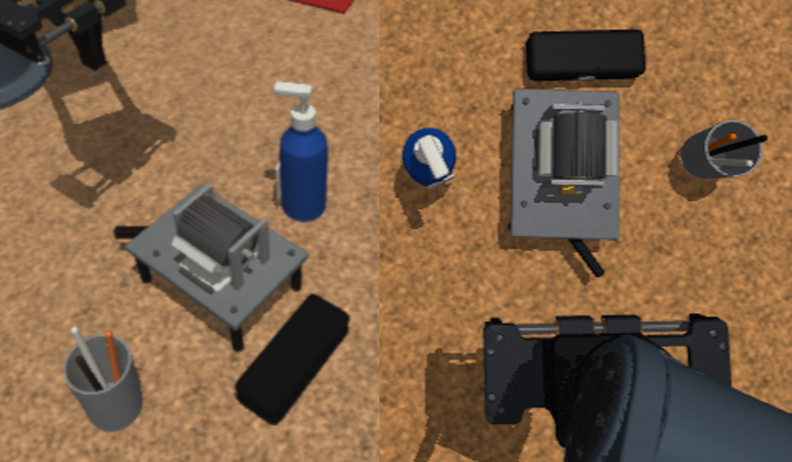

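The wing is at about 37° on the -y side and the bystanders look unmoved. I'll check the wing measurement against the first picture, since that read only 31°.

```bash
python3 - <<'E'
from h import *
for n in('top0','t9','scene0','s9'):
    c=load(n);Q=tocr(cloud(c)); 
    M=np.array(c['cam_to_world']); v,u=np.mgrid[:400,:640]
    d=np.stack([(u-c['cx'])/c['fx'],(v-c['cy'])/c['fy'],np.ones(u.shape)],-1)@M[:3,:3].T
    X=tocr(M[:3,3]+d*((.053-M[2,3])/d[...,2])[...,None])
    f=c['frame'].astype(int).max(2)
    m=(X[...,0]<-93)&(X[...,0]>-160)&(abs(X[...,1])<75)&(f<50)&(Q[...,2]>25)&(Q[...,2]<75)
    q=X[m].astype(np.float32); l=cv2.fitLine(q[:,:2],cv2.DIST_L2,0,.01,.01).ravel()
    print(n,len(q),'dir',np.degrees(np.arctan(l[1]/l[0])),'centroid ang',np.degrees(np.arctan2(q[:,1].mean(),-(q[:,0].mean()+70))))
def by(c):
    P=cloud(c);v,u=np.mgrid[:400,:640]
    for nm,box,zr in(('pump',(280,340,170,230),(.1,.3)),('cup',(455,520,175,225),(.08,.11)),('case',(360,450,120,162),(.035,.05))):
        mm=(u>box[0])&(u<box[1])&(v>box[2])&(v<box[3])&(P[...,2]>zr[0])&(P[...,2]<zr[1]); print(nm,P[mm].mean(0)*1000)
by(load('top0'));by(load('t9'))
E
```

```text
top0 151 dir -33.62056 centroid ang 33.277744
t9 144 dir 38.015293 centroid ang -35.562344
scene0 54 dir -34.412567 centroid ang 35.51621
s9 87 dir 43.250202 centroid ang -38.276833
pump [595.63634343  63.41637047 157.78456934]
cup [ 600.37428291 -293.81420973   91.54402651]
case [ 731.95700569 -139.73337483   41.09447619]
pump [595.65296502  63.39030686 157.77454387]
cup [ 600.3012373  -293.67466368   91.57305228]
case [ 731.95460274 -139.68949941   41.17546686]
```

The mean swing is about 73° against 74.5° expected, the wing came up hard against its stop, and the bystanders have moved less than 0.2 mm. I'm handing in.

```bash
python3 -c "
from rig import bot
print(bot.hand_in())"
```

```text
the job is handed in; nothing more can be done
None
```

The lens cell is seated on the taller wall and the clamp is locked. I handed the job in at about 12 s with the robot clear of everything.

- **Rolling:** The flat started about 24° over the -y side. I pressed its -y edge down, then gave the round top two strokes towards -y, mostly at 6 to 18 N (at times slightly over the suggested 15 N), until it dropped. A light rub afterwards met the top at 146.5 mm; 146 mm was expected. Both cameras agreed on the height (146–148 mm), with the axis shifted about 6 mm to -y. They still showed this after clamping.
- **Clamping:** I swung the wing only after those seating checks. It moved at about 3 N, and the force then rose to 21 N at the stop. The wing ended at 36–38° on the -y side in the top view; 37° was expected.
- **Bystanders:** The pump bottle, pen cup and spectacle case all moved less than 0.2 mm between the first and last pictures, which is within the noise.
- **Disagreement:** The total swing measured 69–78° depending on the view and the fit, against 74.5° expected. I took the hard stop as the deciding evidence.

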